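# Seat a loose filter disc in a narrow column with a tamping rod

### The arm

A 6-joint arm with a two-finger parallel gripper is mounted at the origin on a cart in front of the work surface, level with it; the furniture and walls round the work are solid. World frame = base frame: x ahead of the robot, y to its left, z up, the work surface at z = 0. Lengths are in m, angles in rad, forces in N, time in s.
With the tool pointing down it reaches from about 0.35 to 0.85 m from the base axis. Payload 8.1 kg.
Tool frame: the origin (TCP) lies at the very end of the fingers, on their centre line; the grasp point (between the pads) lies 19 mm behind it; z points along the fingers, y is the line along which they close (so a half turn about z gives the same grasp; the last joint's range is limited). The gripper opens to 93 mm and grips with 3 to 60 N. Pads are 15 mm wide; open, the fingers measure 128 mm over their backs; the gripper's body (75 mm by 188 mm) begins 65 mm behind the grasp point.
Start: joints at [-1.208, 0.13, 1.488, -0, 1.523, -0.085], TCP at [0.26, -0.541, 0.219] pointing down, gripper open.
Joint ranges: [-2.96, 2.96], [-0.89, 2.26], [0.02, 2.5], [-1.34, 4.48], [0, 2.73], [-2.66, 2.66]. Speed limits (rad/s): [2.39, 2.39, 2.79, 3.14, 3.14, 3.14].

### API

Orientations are given as a rotation vector (axis times angle).
In Python, from plant import robot gives the robot as it stands. The module is installed in compiled form; this text tells all that it offers.
- The arm moves only by the tool play_rows, never from a script. Its argument "increments" is text: rows parted by semicolons, each of 5 numbers parted by spaces: the shift along the tool's x, y, z in mm, then the turn about the tool's z in degrees, then the closure, from -1 (fully open) to 1 (shut). In form: dx dy dz yaw claw; .... A call has 1 to 20 rows; each row is the pose to reach, as a shift and turn from the pose commanded when the call began, along the tool's axes at that moment; what a row does not reach only later rows make up. A row lasts 1/10 s, in which the tool goes at most 50 mm and 8.59 degrees, less where a joint would pass 70% of its speed; a pose out of reach is approached as far as the arm can. A call with a gripper value outside its range is refused whole. The fingers move at their own pace and stop on an object; "force" is the grip in N (left out, the last holds). Time passes only in rows, so rows that repeat a pose let the fingers close. It gives the time, the measured TCP pose, the force, the opening and the grip force at its end, in the units of the state.
- robot.read_state(): the state, without advancing time (a new reading comes with each control period).
- robot.read_camera(name): name is "scene" or "top" or "wrist"; returns the picture (384x512x3 uint8, blue, green, red); there is no depth.
- robot.calibration(name): a dict with "vertical_fov" (degrees; the focal length in pixels is half the picture's height over the tangent of half this angle, whatever the lens; pixels are square), "cx", "cy" (the principal point, pixels), "rvec" (rotation vector, rad) and "tvec" (3), from world to camera coordinates, as OpenCV has them. Camera axes: x right, y down, z forward; pixel columns grow to the right and rows downward; lengths in m; the calibration is good to about 2 mm. A picture is of the moment at which its call begins: read the wrist's pose just before it. calibration takes no time and is no camera call; for the wrist camera it gives the pose at the moment of the call.
- robot.close_job(): hands the job in; it is judged then, once.
Trained networks look in the newest picture that a camera, given by its name, has taken for a name from the list of things; names that differ only in an ending like _2 or _b are one class to them, and where a whole thing is asked for, a point or a joint stands for the part that bears it (a point fixed in the world has none). Each returns a list of dicts, best first, with "conf" (0 to 1); they miss things now and then, are a little off and sometimes report something else, mostly with a low value. They report only what shows in the picture. A call takes as long as a camera call. They do not tell look-alikes from the thing itself.
- robot.recognise(camera, query): "centre" ([x, y, z] in m, in world coordinates, good to about 4 mm: the middle of the surface that is visible of it).
- robot.regions_of(camera, query): "pixels" (384x512 bool, what is visible of it).
- robot.landmark_of(camera, query): "centre" ([x, y, z] in m, in world coordinates, good to about 4 mm: a listed point, or the origin of a listed thing).
The state is a dict: "t": time; "q": joint angles; "dq": joint speeds; "joint_torque": joint torques, N m; "tool_pos": TCP position; "orientation": TCP orientation; "force": force on the tool from outside, world axes, zero at the start; "wrist_torque": the same for the moment, N m; "opening": finger opening in m; "gripper_force": force on a finger pad.
Only numpy, scipy, OpenCV 4.12 (cv2) and the standard library are available. Lean on these libraries where they do the work, as an engineer would, in place of code of your own. Each camera call takes 0.05 s, during which the arm holds its last target. There are 200 camera calls.

### The job

Take the tamping rod out of its slanted rest, put it tip first into the narrow open column until it stands on the loose filter disc, and let go so that it lines itself up. Then push the standing rod down to drive the disc onto its support ring, pressing it home with a firm push of about 12 N but never more than 25 N, and leave the rod standing in the column. Leave the other things on the bench where they are.

Things in the scene. Friction and masses are not known exactly. Their poses are not given: they have to be found in the camera images.
- rod: Tamping rod, loose, 60 g (varies), 140 mm long: steel shank 8 mm in diameter with a round tip, and a black cylindrical head 18 mm in diameter over the top 24 mm with a flat top. Origin at the centre of the tip's end; z runs along the rod to the head. It starts in the rest's bore, leaning 25 to 28 degrees from upright towards the rest's own -x, its tip about 39 mm deep in the bore.
- rod_top (a point): Centre of the flat top of the rod's head, 140 mm from the tip.
- rod_rest: Grey slanted rest, fixed to the bench: foot 84 x 70 x 8 mm, a 40 x 40 x 50 mm block leaning 25 degrees towards its own -x (roughly towards the robot) between two cheeks, with a square bore 9.5 mm wide and 40 mm deep along the lean; bore mouth about 64 mm above the bench. Origin under the centre of its foot.
- column: Narrow open column, fixed upright on the bench: clear tube about 18 mm outside with a bore of 10.4 mm, slightly flared at the rim, a 26 mm flange 13 mm under the rim, on a round grey foot 58 mm across; rim 95 mm above the bench. Origin under the centre of the foot, z up.
- mouth (a point): Centre of the column's open rim, 95 mm above the bench; axes upright.
- disc (a joint): How far the filter disc still stands above its support ring, m: 0 = home on the ring, starts at 0.010 to 0.018. The springy ring gives 1 mm per 10 N and stops dead after 4 mm; its height differs from column to column, so the end of the travel must be felt.
- wide_vial: Not part of the work: a clear open vial with a wide mouth (28 mm inside), 83 mm high, on a foot like the column's. Fixed. Origin under its foot.
- capped_tube: Not part of the work: a capped conical tube 114 mm high on a foot like the column's. Fixed. Origin under its foot.
- reagent_bottle: Bystander, loose: white bottle with an orange screw cap, 68 mm across, 135 mm high. Origin under its centre.
- parafilm_roll: Bystander, loose: white roll standing on end, 62 mm across, 50 mm high. Origin under its centre.
- marker_2: Bystander, loose: marker pen lying on the bench, 136 mm long, 10 mm thick. Origin under its middle.
- tape_roll: Bystander, loose: roll of tape lying flat, 80 mm across, 13 mm high. Origin under its centre.
- disc_top (a point): Centre of the filter disc's upper face, inside the column's bore. White disc, 10 mm across, 6 mm thick, stuck part way down the bore: its top starts 34 to 52 mm below the rim, and is 52 to 62 mm below it when home. It slides down only when pushed with more than about 5 N and stays where it is left.
Things that resemble listed ones, but are neither listed nor needed, are in the scene too. Leave any brown look-alike of the column alone.

How it is judged:
By the outcome, as a careful person would: the job done as asked, in the order asked, and still so for the second after the job is handed in, with the robot touching nothing.
It also fails if it takes over 58 s, if anything falls off the work surface, if the arm or the gripper's body presses on something with over 40 N, if the wrist force passes 120 N, or if a joint passes its speed limit or range.

## Working session

There is one attempt and no reset: what is moved stays moved. The work goes in short steps, Python scripts to look and compute and a tool call to move; the robot and the scene stay as the last step left them, time stands still between calls to the robot, and variables do not carry over. Pictures are saved under pics/ and viewed, at most 10 in all, crops included, and the job is handed in when it is done.

Besides the shell and the picture viewer there is one more tool, called by a JSON object that holds its "fn" and its "kwargs". play_rows: Moves the arm, as the interface text tells. Its arguments: {"type":"object","properties":{"increments":{"type":"string"},"force":{"type":"number"}},"required":["increments"]}

```bash
mkdir -p pics; python3 - <<'E'
from plant import robot
import cv2, numpy as np
ims=[]
for c in ["scene","top"]:
    im=robot.read_camera(c); cv2.imwrite(f"pics/{c}0.png",im)
    for q in ["rod","rod_top","rod_rest","column","mouth","wide_vial","capped_tube","reagent_bottle","parafilm_roll"]:
        f=robot.landmark_of(c,q)
        print(c,q,[(np.round(d["centre"],3).tolist(),round(d["conf"],2)) for d in f[:3]])
    k=robot.calibration(c);print({a:np.round(b,3) for a,b in k.items()})
s=robot.read_state();print(s)
E
```

```text
scene rod []
scene rod_top [([0.393, -0.241, 0.152], 0.5)]
scene rod_rest [([0.449, -0.248, 0.0], 0.9)]
scene column [([0.552, -0.068, 0.004], 0.98), ([0.66, -0.035, -0.0], 0.69)]
scene mouth [([0.661, -0.029, 0.096], 0.96), ([0.55, -0.064, 0.094], 0.83)]
scene wide_vial [([0.516, 0.161, -0.002], 0.97)]
scene capped_tube [([0.548, 0.054, 0.001], 0.81)]
scene reagent_bottle [([0.417, 0.181, -0.002], 0.6)]
scene parafilm_roll [([0.374, 0.074, 0.0], 0.68)]
{'vertical_fov': np.float64(47.821), 'cx': np.float64(254.066), 'cy': np.float64(190.718), 'rvec': array([ 0.617, -2.736,  0.994]), 'tvec': array([0.455, 0.268, 0.954])}
top rod [([0.41, -0.083, 0.0], 0.68), ([0.456, -0.25, 0.03], 0.5)]
top rod_top [([0.39, -0.241, 0.152], 0.5)]
top rod_rest [([0.449, -0.25, -0.002], 0.79), ([0.672, -0.135, 0.001], 0.46)]
top column [([0.663, -0.029, 0.001], 0.91), ([0.556, -0.065, -0.002], 0.73)]
top mouth [([0.553, -0.065, 0.092], 0.78)]
top wide_vial [([0.513, 0.164, -0.002], 0.57)]
top capped_tube [([0.549, 0.061, 0.001], 0.66)]
top reagent_bottle [([0.416, 0.184, -0.001], 0.89)]
top parafilm_roll
[... 205 characters left out ...]
y([-0.053,  0.53 ,  1.084])}
{'t': 1.0, 'q': array([-1.20840332e+00,  1.30380900e-01,  1.48818622e+00,  1.05161904e-05,
        1.52299912e+00, -8.54135455e-02]), 'dq': array([ 0.0016025 ,  0.00091685, -0.0005989 , -0.00164973, -0.00120657,
       -0.00010359]), 'joint_torque': array([ 1.37060804e-03, -5.59763288e+01, -4.92068231e+01,  7.69638224e-02,
        2.25565274e-02, -1.54147688e-05]), 'tool_pos': array([ 0.25981476, -0.54084397,  0.21865421]), 'orientation': array([3.06314895e+00, 6.97544021e-01, 2.20680596e-05]), 'force': array([0.27760319, 0.24991735, 0.5095374 ]), 'wrist_torque': array([ 0.0460932 ,  0.02756781, -0.00787203]), 'gripper_force': 0.0, 'opening': 0.09319299614952284}
```

View pics/scene0.png

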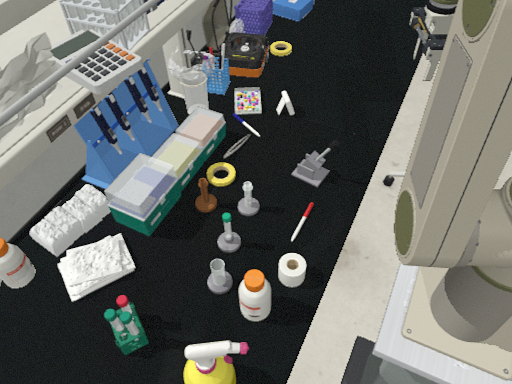

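View pics/top0.png

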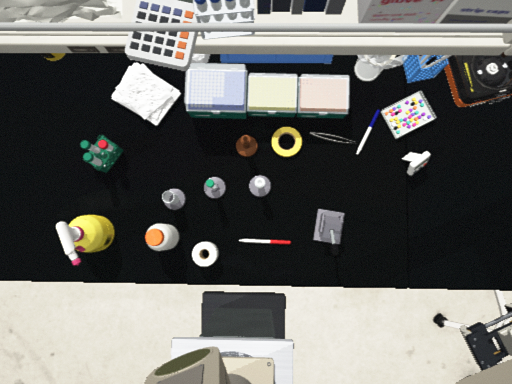

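The clear column (scene px 248,200; top px 260,186) is the target, and the brown one at top px 246,146 is the look-alike. The rod rests at top px 330,230 and leans towards the robot.

```bash
cat > h.py <<'E'
from plant import robot
import numpy as np, cv2
from scipy.spatial.transform import Rotation as Ro
def pose():
    s=robot.read_state(); return s, np.array(s["tool_pos"]), Ro.from_rotvec(s["orientation"])
def go(p,ang=None):
    s,t,R=pose(); d=R.inv().apply(np.array(p)-t)*1000
    x=R.as_matrix()[:,0]; a=np.degrees(np.arctan2(x[1],x[0]))
    print("t",round(s["t"],2),"tcp",t.round(4),"xang",round(a,2),"-> d",d.round(2),"yaw",None if ang is None else round((a-ang+180)%360-180,2))
def K(c):
    k=robot.calibration(c); f=192/np.tan(np.radians(k["vertical_fov"]/2))
    return np.array([[f,0,k["cx"]],[0,f,k["cy"]],[0,0,1]]),np.array(k["rvec"],float),np.array(k["tvec"],float)
def proj(c,P):
    M,r,t=K(c); return cv2.projectPoints(np.array(P,float).reshape(-1,1,3),r,t,M,None)[0][:,0]
def ray(c,uv):
    M,r,t=K(c); R=cv2.Rodrigues(r)[0]; d=R.T@np.linalg.solve(M,[*uv,1]); return -R.T@t, d
def atz(c,uv,z):
    o,d=ray(c,uv); return o+d*(z-o[2])/d[2]
E
python3 - <<'E'
from h import *
M,r,t=K("wrist"); R=cv2.Rodrigues(r)[0]; s,p,T=pose()
print("cam in tool",T.inv().apply(-R.T@t-p).round(4),"axis",T.inv().apply(R[2]).round(3), M[0,0])
go([0.30,-0.245,0.25],-8)
im=cv2.imread("pics/top0.png"); print(proj("top",[[.392,-.241,.152],[.449,-.249,0],[.553,-.066,.095]]))
cv2.imwrite("pics/c.png",cv2.resize(im[195:260,290:370],None,fx=8,fy=8,interpolation=2))
E
```

```text
cam in tool [ 7.720e-02 -1.000e-04 -1.657e-01] axis [-0.276  0.001  0.961] 308.36989245050586
t 1.0 tcp [ 0.2598 -0.5408  0.2187] xang 25.66 -> d [ 164.32 -249.27  -31.35] yaw 33.66
[[334.38626631 250.09862735]
 [327.40856492 226.03874256]
 [258.99565996 181.92136653]]
```

```bash
python3 -c "
from h import *
go([0.375,-0.243,0.24],-8)"
```

```text
t 1.0 tcp [ 0.2598 -0.5408  0.2187] xang 25.66 -> d [ 232.79 -218.6   -21.35] yaw 33.66
```

{"fn": "play_rows", "kwargs": {"increments": "40 -36 -21 5 -1; 75 -70 -21 10 -1; 110 -105 -21 15 -1; 145 -138 -21 20 -1; 180 -170 -21 27 -1; 215 -202 -21 33.7 -1; 233 -218.6 -21 33.7 -1; 233 -218.6 -21 33.7 -1; 233 -218.6 -21 33.7 -1; 233 -218.6 -21 33.7 -1"}}

```text
t: 2.0
tool_pos: [0.3749, -0.2438, 0.2397]
orientation: [3.133, -0.221, -0.0]
force: [0.3, -0.5, -0.6]
opening: 0.0928
gripper_force: 0.0
```

```bash
python3 - <<'E'
from h import *
im=robot.read_camera("wrist"); cv2.imwrite("pics/w1.png",cv2.resize(im,(768,576)))
go([0.375,-0.243,0.24],-8)
for q in ["rod_top","rod","rod_rest"]:
    print(q,[(np.round(d["centre"],4).tolist(),round(d["conf"],2)) for d in robot.landmark_of("wrist",q)[:3]])
print(proj("wrist",[[.392,-.241,.152],[.449,-.249,0]])*1.5)
E
```

```text
t 2.05 tcp [ 0.3748 -0.2439  0.2396] xang -8.11 -> d [ 0.07 -0.92 -0.41] yaw -0.11
rod_top [([0.3916, -0.2405, 0.1536], 0.84)]
rod []
rod_rest [([0.446, -0.2506, 0.0028], 0.9)]
[[374.03783156 265.01161531]
 [376.60066732 156.73665984]]
```

View pics/w1.png

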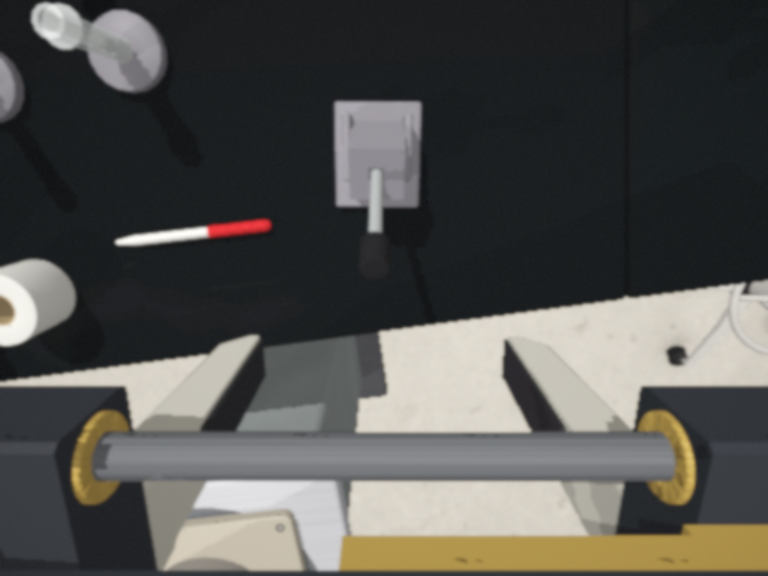

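Wrist picture: the rest is at (377,153) and square to the image. The head is at (374,255) and matches its projected position (374,265). I'll grip the head across the lean.

```bash
python3 -c "
from h import *
go([0.397,-0.2413,0.124],-8)"
```

```text
t 2.2 tcp [ 0.3748 -0.2438  0.2395] xang -8.14 -> d [ 21.69  -5.56 115.49] yaw -0.14
```

{"fn": "play_rows", "kwargs": {"increments": "11 -3 20 0 -0.3; 21.7 -5.5 45 0 -0.3; 21.7 -5.5 70 0 -0.3; 21.7 -5.5 95 0 -0.3; 21.7 -5.5 110 0 -0.3; 21.7 -5.5 115.5 0 -0.3; 21.7 -5.5 115.5 0 -0.3; 21.7 -5.5 115.5 0 0.3; 21.7 -5.5 115.5 0 1; 21.7 -5.5 115.5 0 1; 21.7 -5.5 115.5 0 1; 21.7 -5.5 115.5 0 1; 21.7 -5.5 115.5 0 1; 21.7 -5.5 115.5 0 1", "force": 12}}

```text
t: 3.6
tool_pos: [0.3975, -0.2407, 0.1242]
orientation: [3.134, -0.22, 0.0]
force: [-0.7, -1.1, 1.2]
opening: 0.0174
gripper_force: 12.0
```

```bash
python3 - <<'E'
from h import *
im=robot.read_camera("wrist"); cv2.imwrite("pics/w2.png",cv2.resize(im,(768,576)))
s=pose()[0]; print(s["opening"],s["gripper_force"],s["force"],s["tool_pos"])
E
```

```text
0.01790352885026103 11.999957263469696 [-0.26698244 -0.65657516  0.95403441] [ 0.39747562 -0.24065927  0.12424851]
```

View pics/w2.png

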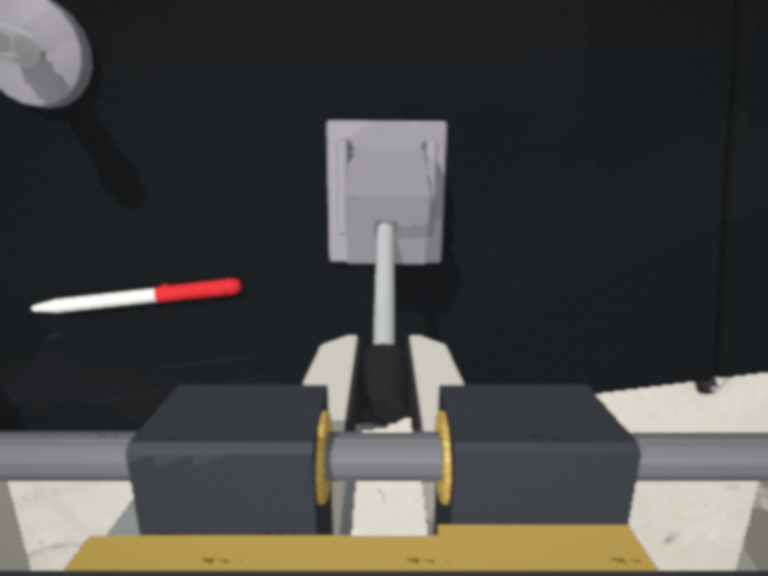

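Picture: the head is gripped at (385,380) and the shank is still in the bore. Next I pull it most of the way out along the lean, then pivot it upright using the bore mouth.

{"fn": "play_rows", "kwargs": {"increments": "-2 0 -4 0 1; -5 0 -10.5 0 1; -9 0 -18.5 0 1; -12 0 -25 0 1; -13.8 0 -28.8 0 1; -13.8 0 -28.8 0 1; -6.7 0 -32 0 1; -0.5 0 -34.5 0 1; 7 0 -37 0 1; 14.5 0 -39 0 1; 22 0 -40.5 0 1; 30 0 -41.5 0 1; 37 0 -42.2 0 1; 43.3 0 -42.3 0 1; 43.3 0 -42.3 0 1"}}

```text
t: 5.15
tool_pos: [0.4411, -0.2466, 0.1664]
orientation: [3.134, -0.22, 0.0]
force: [0.2, -1.2, 1.3]
opening: 0.0179
gripper_force: 12.0
```

```bash
python3 - <<'E'
from h import *
im=robot.read_camera("wrist"); 
s=pose()[0]; print(s["opening"],s["gripper_force"],s["force"],s["tool_pos"])
im2=robot.read_camera("scene")
u=proj("scene",s["tool_pos"])[0].astype(int); print(u)
c=cv2.resize(im2[max(u[1]-45,0):u[1]+45,u[0]-45:u[0]+45],(430,430),interpolation=2)
cv2.imwrite("pics/w3.png",np.hstack([cv2.resize(im,(573,430))[:,186:546],c]))
E
```

```text
0.01794531207378138 12.000060975551605 [ 0.00315366 -1.46890096  1.4563867 ] [ 0.44071902 -0.2466059   0.16646116]
[318 130]
```

View pics/w3.png

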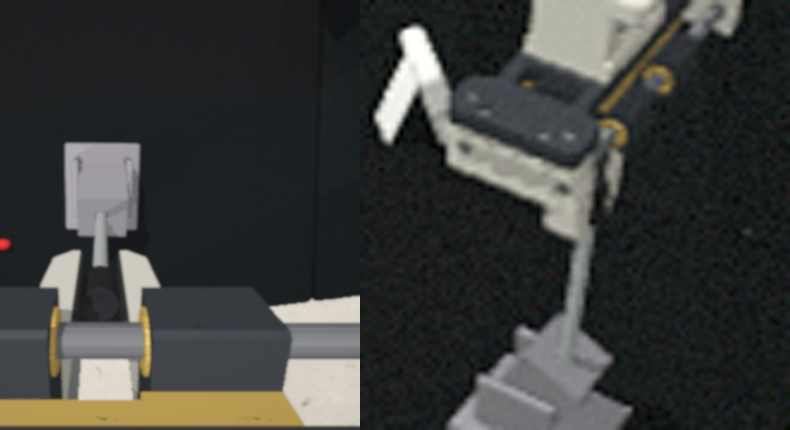

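Pictures: the rod has pivoted nearly upright with its tip still in the bore mouth. I'll lift it straight up and carry it above the column.

```bash
python3 -c "
from h import *
go([0.5535,-0.066,0.24])"
```

```text
t 5.25 tcp [ 0.4405 -0.2466  0.1665] xang -8.03 -> d [  86.66 -194.59  -73.54] yaw None
```

{"fn": "play_rows", "kwargs": {"increments": "0 0 -10 0 1; 0 0 -30 0 1; 0 0 -55 0 1; 5 -12 -73.5 0 1; 18 -40 -73.5 0 1; 33 -75 -73.5 0 1; 49 -110 -73.5 0 1; 65 -145 -73.5 0 1; 78 -175 -73.5 0 1; 84 -189 -73.5 0 1; 86.7 -194.6 -73.5 0 1; 86.7 -194.6 -73.5 0 1; 86.7 -194.6 -73.5 0 1; 86.7 -194.6 -73.5 0 1"}}

```text
t: 6.65
tool_pos: [0.5529, -0.0672, 0.24]
orientation: [3.133, -0.223, -0.0]
force: [0.3, -0.5, -0.9]
opening: 0.0179
gripper_force: 12.0
```

```bash
python3 - <<'E'
from h import *
im=robot.read_camera("wrist")
s,t,R=pose(); print(s["opening"],s["force"],t)
for q in ["mouth","column"]:
    print(q,[(np.round(d["centre"],4).tolist(),round(d["conf"],2)) for d in robot.landmark_of("wrist",q)[:3]])
print("wrist mouth,tip if upright",proj("wrist",[[.5535,-.066,.095],t-[0,0,.109]])*1.5)
im2=robot.read_camera("scene")
for q in ["mouth","column"]:
    print(q,[(np.round(d["centre"],4).tolist(),round(d["conf"],2)) for d in robot.landmark_of("scene",q)[:3]])
u=proj("scene",[[.5535,-.066,.095],t-[0,0,.109],t]); print(u)
u=u[0].astype(int)
c=im2[u[1]-50:u[1]+30,u[0]-40:u[0]+40]; print("crop origin",u-[40,50])
cv2.imwrite("pics/w4.png",np.hstack([cv2.resize(im,(768,576))[:,234:534],cv2.resize(c,(480,480),interpolation=2) if 0 else np.pad(cv2.resize(c,(480,480),interpolation=2),((0,96),(0,0),(0,0)))]))
E
```

```text
0.017747497256957828 [-0.11701574 -0.47292653 -0.29077997] [ 0.55300127 -0.06711375  0.24003676]
mouth [([0.5553, -0.0654, 0.0986], 0.96), ([0.667, -0.0302, 0.0949], 0.94)]
column [([0.5552, -0.0657, -0.0037], 0.83), ([0.6619, -0.0238, 0.0017], 0.8), ([0.5481, 0.0558, -0.0], 0.7)]
wrist mouth,tip if upright [[381.7682271  268.84812637]
 [383.61078905 283.39229641]]
mouth [([0.6625, -0.0298, 0.1007], 0.83), ([0.515, 0.1628, -0.0002], 0.74), ([0.5503, -0.0645, 0.0923], 0.73)]
column [([0.5531, -0.0627, 0.0007], 0.77), ([0.6612, -0.0308, -0.0031], 0.65), ([0.5506, -0.0659, 0.0943], 0.47)]
[[247.38750169 183.61007764]
 [247.39212653 173.61892848]
 [246.13636987 140.75308287]]
crop origin [207 133]
```

View pics/w4.png

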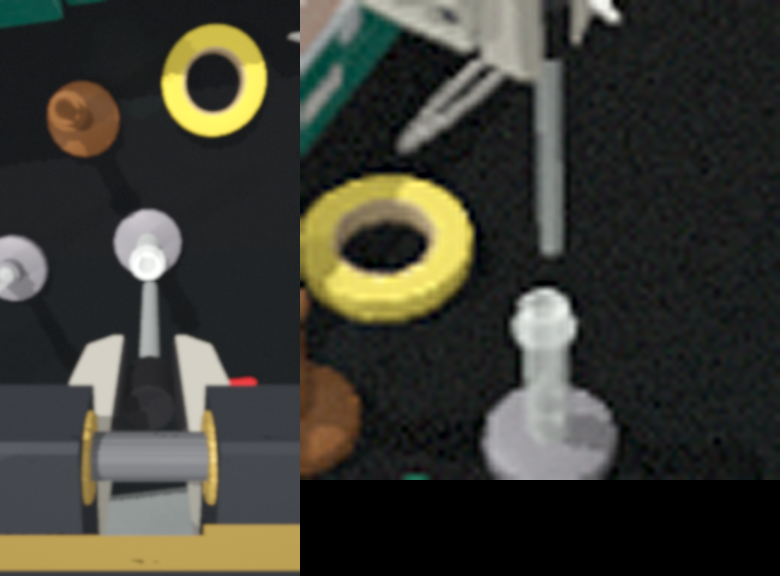

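```bash
python3 - <<'E'
from h import *
im=robot.read_camera("wrist"); s,t,R=pose(); print(t)
for P in ([.5535,-.066,.095],[.5605,-.067,.095],[.5535,-.066,.082],[.5535,-.066,0]): print(P,proj("wrist",P))
print("tip",proj("wrist",t-[0,0,.109]))
c=im[140:220,215:295]; a=cv2.resize(c,(400,400),interpolation=2)
i2=robot.read_camera("top"); print("top",proj("top",[[.5535,-.066,.095],[.5535,-.066,0.0]]))
b=cv2.resize(im[140:200,225:285],(400,400),interpolation=2); b=cv2.convertScaleAbs(b,alpha=1.5,beta=-130)
cv2.imwrite("pics/w5.png",np.hstack([a,b]))
E
```

```text
[ 0.5533113  -0.06623038  0.23998433]
[0.5535, -0.066, 0.095] [[255.09671399 179.3416338 ]]
[0.5605, -0.067, 0.095] [[255.10166733 172.67963632]]
[0.5535, -0.066, 0.082] [[255.0880277  176.44324067]]
[0.5535, -0.066, 0] [[255.04540621 162.22153435]]
tip [[255.39991753 188.84942829]]
top [[258.99885917 181.71983767]
 [259.12631772 185.89701195]]
```

View pics/w5.png

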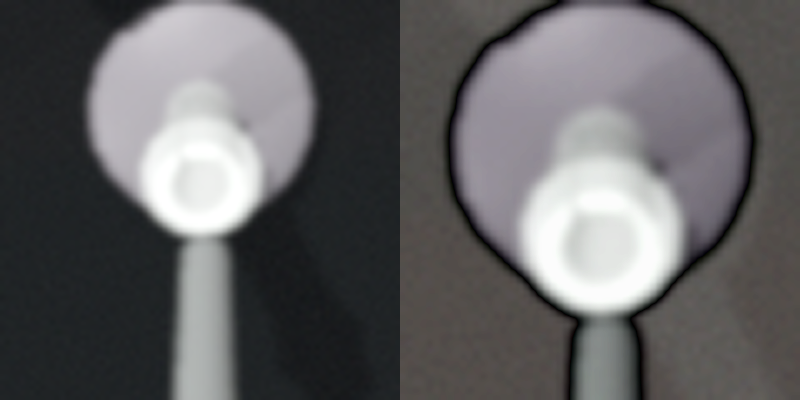

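Crop: the bore centre is at (255.2,177) and the tip end at (256,187), so the tip needs about +3.5 mm in tool x and −0.7 mm in y.

{"fn": "play_rows", "kwargs": {"increments": "3.5 -0.7 10 0 1; 3.5 -0.7 20 0 1; 3.5 -0.7 28 0 1; 3.5 -0.7 32 0 1; 3.5 -0.7 36 0 1; 3.5 -0.7 39 0 1; 3.5 -0.7 42 0 1; 3.5 -0.7 42 0 1", "force": 6}}

```text
t: 7.85
tool_pos: [0.5568, -0.0658, 0.1976]
orientation: [-3.134, 0.22, 0.001]
force: [-0.5, -1.0, -1.7]
opening: 0.0179
gripper_force: 6.0
```

```bash
python3 - <<'E'
from h import *
im=robot.read_camera("wrist"); s,t,R=pose(); print(t,s["force"],s["opening"])
i2=robot.read_camera("scene"); u=proj("scene",[.5555,-.066,.095])[0].astype(int)
c=cv2.resize(i2[u[1]-40:u[1]+40,u[0]-40:u[0]+40],(400,400),interpolation=2)
cv2.imwrite("pics/w6.png",np.hstack([cv2.resize(im[130:210,215:295],(400,400),interpolation=2),c]))
E
```

```text
[ 0.55693359 -0.06577954  0.19791525] [-0.64515224 -0.18233548 -1.09878958] 0.017526056929249745
```

View pics/w6.png

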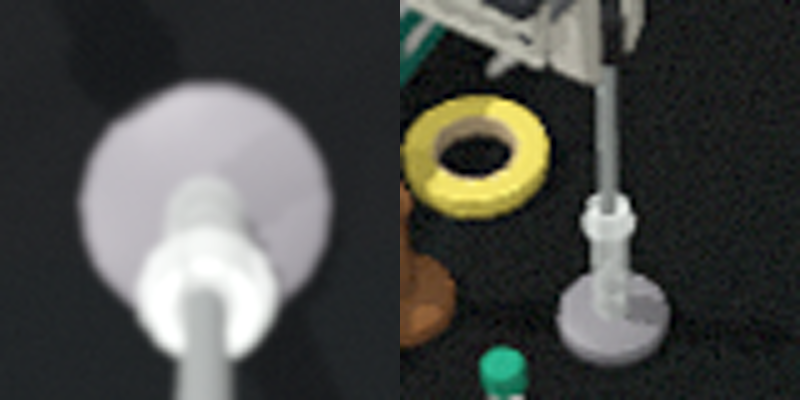

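The tip is at the rim centre in both views with no contact force, so I'll continue down slowly.

{"fn": "play_rows", "kwargs": {"increments": "0 0 3 0 1; 0 0 6 0 1; 0 0 9 0 1; 0 0 12 0 1; 0 0 15 0 1; 0 0 15 0 1"}}

```text
t: 8.55
tool_pos: [0.5566, -0.0657, 0.1822]
orientation: [-3.134, 0.22, 0.002]
force: [-0.3, 0.7, 0.5]
opening: 0.0175
gripper_force: 6.0
```

{"fn": "play_rows", "kwargs": {"increments": "0 0 2.5 0 1; 0 0 5 0 1; 0 0 7.5 0 1; 0 0 10 0 1; 0 0 10 0 1"}}

```text
t: 9.05
tool_pos: [0.5567, -0.0658, 0.1724]
orientation: [-3.134, 0.22, 0.001]
force: [-0.3, -0.8, 0.2]
opening: 0.0176
gripper_force: 6.0
```

{"fn": "play_rows", "kwargs": {"increments": "0 0 1 0 1; 0 0 2 0 1; 0 0 3 0 1; 0 0 3 0 1", "force": 3}}

```text
t: 9.45
tool_pos: [0.5569, -0.0658, 0.1698]
orientation: [-3.134, 0.22, 0.0]
force: [0.2, -0.7, -0.8]
opening: 0.0178
gripper_force: 3.0
```

{"fn": "play_rows", "kwargs": {"increments": "0 0 1 0 1; 0 0 2 0 1; 0 0 3 0 1; 0 0 3 0 1"}}

```text
t: 9.85
tool_pos: [0.5569, -0.0658, 0.1667]
orientation: [-3.134, 0.22, 0.0]
force: [1.0, -0.4, -0.4]
opening: 0.0177
gripper_force: 3.0
```

{"fn": "play_rows", "kwargs": {"increments": "0 0 1 0 1; 0 0 2 0 1; 0 0 2 0 1"}}

```text
t: 10.15
tool_pos: [0.5569, -0.0657, 0.1647]
orientation: [-3.134, 0.22, 0.0]
force: [-0.1, -0.6, -0.8]
opening: 0.0181
gripper_force: 3.0
```

{"fn": "play_rows", "kwargs": {"increments": "0 0 1 0 1; 0 0 2 0 1; 0 0 2 0 1"}}

```text
t: 10.45
tool_pos: [0.5569, -0.0658, 0.1628]
orientation: [-3.134, 0.22, 0.0]
force: [-0.4, -0.3, -1.1]
opening: 0.0175
gripper_force: 3.0
```

{"fn": "play_rows", "kwargs": {"increments": "0 0 1 0 1; 0 0 2 0 1; 0 0 2 0 1"}}

```text
t: 10.75
tool_pos: [0.5569, -0.0658, 0.1608]
orientation: [-3.134, 0.22, 0.0]
force: [0.0, -0.9, -0.8]
opening: 0.0178
gripper_force: 3.0
```

{"fn": "play_rows", "kwargs": {"increments": "0 0 1 0 1; 0 0 2 0 1; 0 0 2 0 1"}}

```text
t: 11.05
tool_pos: [0.5569, -0.0658, 0.1588]
orientation: [-3.134, 0.22, 0.0]
force: [0.3, 0.0, -0.6]
opening: 0.0174
gripper_force: 3.0
```

No contact yet and at most a few mm to go, so I'll let go, then rise clear.

{"fn": "play_rows", "kwargs": {"increments": "0 0 0 0 0.6; 0 0 0 0 0.4; 0 0 0 0 0; 0 0 0 0 0; 0 0 0 0 0; 0 0 0 0 0; 0 0 -15 0 0; 0 0 -35 0 0; 0 0 -55 0 0; 0 0 -70 0 0; 0 0 -70 0 0; 0 0 -70 0 0"}}

```text
t: 12.25
tool_pos: [0.5571, -0.0659, 0.2292]
orientation: [3.134, -0.22, 0.001]
force: [-0.4, -0.5, 0.4]
opening: 0.0465
gripper_force: 0.0
```

```bash
python3 - <<'E'
from h import *
im=robot.read_camera("wrist"); s,t,R=pose(); print(t,s["force"],s["opening"])
for q in ["rod_top"]: print(q,[(np.round(d["centre"],4).tolist(),round(d["conf"],2)) for d in robot.landmark_of("wrist",q)[:3]])
i2=robot.read_camera("scene"); u=proj("scene",[.5555,-.066,.13])[0].astype(int); print("crop scene",u-40)
for q in ["rod_top"]: print(q,[(np.round(d["centre"],4).tolist(),round(d["conf"],2)) for d in robot.landmark_of("scene",q)[:3]])
w=proj("wrist",[.5555,-.066,.19])[0].astype(int); print("crop wrist",w-40, proj("wrist",[[.5555,-.066,.19],[.5555,-.066,.18]]))
f=lambda a,u:cv2.resize(a[max(u[1]-40,0):u[1]+40,u[0]-40:u[0]+40],(400,400),interpolation=2)
cv2.imwrite("pics/w7.png",np.hstack([f(im,w),f(i2,u)]))
E
```

```text
[ 0.55664249 -0.06574775  0.22822457] [-0.31345275  0.05230541 -0.92142823] 0.04627927634192817
rod_top [([0.5504, -0.063, 0.1917], 0.71)]
crop scene [206 133]
rod_top [([0.4165, 0.1804, -0.0025], 0.73), ([0.5529, -0.0651, 0.1885], 0.57)]
crop wrist [216 177] [[256.24878951 217.12427785]
 [256.19239924 212.2188847 ]]
```

View pics/w7.png

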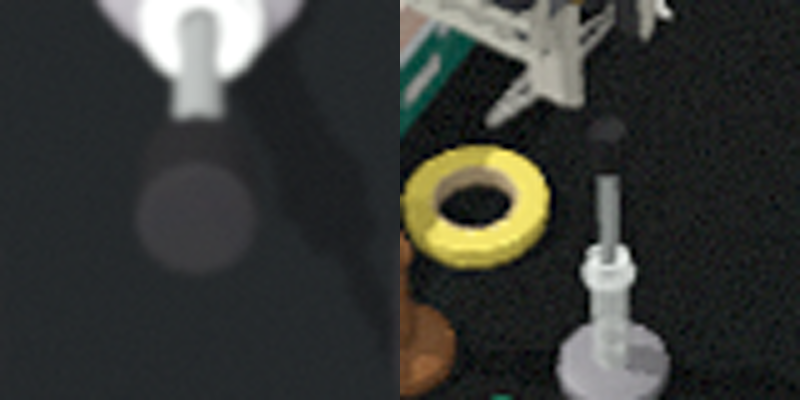

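The rod stands upright on the disc. The head-top centre is at wrist px (255.2,220.6), which is about (0.552, −0.065, 0.188). Next I close the fingers and centre above it.

```bash
python3 -c "
from h import *
go([0.552,-0.0653,0.198],-8)"
```

```text
t 12.45 tcp [ 0.5563 -0.0657  0.2276] xang -8.04 -> d [-4.2   0.25 29.58] yaw -0.04
```

{"fn": "play_rows", "kwargs": {"increments": "-4.5 0 0 0 1; -4.5 0 0 0 1; -4.5 0 0 0 1; -4.5 0 0 0 1; -4.5 0 0 0 1; -4.5 0 10 0 1; -4.5 0 20 0 1; -4.5 0 29 0 1; -4.5 0 31 0 1; -4.5 0 31 0 1; -4.5 0 31 0 1", "force": 20}}

```text
t: 13.55
tool_pos: [0.5526, -0.0652, 0.1981]
orientation: [3.134, -0.22, 0.0]
force: [-0.8, 0.8, 0.3]
opening: 0.0003
gripper_force: 0.0
```

{"fn": "play_rows", "kwargs": {"increments": "0 0 1 0 1; 0 0 2 0 1; 0 0 3 0 1; 0 0 3 0 1"}}

```text
t: 13.95
tool_pos: [0.5525, -0.0652, 0.1948]
orientation: [-3.134, 0.22, 0.0]
force: [0.3, 0.2, -0.3]
opening: 0.0008
gripper_force: 0.0
```

{"fn": "play_rows", "kwargs": {"increments": "0 0 1 0 1; 0 0 2 0 1; 0 0 2 0 1"}}

```text
t: 14.25
tool_pos: [0.5524, -0.0652, 0.1927]
orientation: [-3.134, 0.22, 0.001]
force: [0.6, -0.2, -0.4]
opening: 0.0004
gripper_force: 0.0
```

{"fn": "play_rows", "kwargs": {"increments": "0 0 1 0 1; 0 0 2 0 1; 0 0 2 0 1"}}

```text
t: 14.55
tool_pos: [0.5524, -0.0652, 0.1907]
orientation: [-3.134, 0.22, 0.0]
force: [-0.1, 0.7, 0.1]
opening: 0.0003
gripper_force: 0.0
```

{"fn": "play_rows", "kwargs": {"increments": "0 0 1 0 1; 0 0 2 0 1; 0 0 2 0 1"}}

```text
t: 14.85
tool_pos: [0.5524, -0.0651, 0.1887]
orientation: [-3.134, 0.22, 0.0]
force: [0.1, 0.0, 0.1]
opening: 0.0005
gripper_force: 0.0
```

{"fn": "play_rows", "kwargs": {"increments": "0 0 1 0 1; 0 0 2 0 1; 0 0 2 0 1"}}

```text
t: 15.15
tool_pos: [0.5528, -0.0652, 0.1873]
orientation: [3.134, -0.22, 0.001]
force: [0.2, 0.2, 2.6]
opening: 0.0008
gripper_force: 1.2
```

{"fn": "play_rows", "kwargs": {"increments": "0 0 1 0 1; 0 0 2 0 1; 0 0 2 0 1"}}

```text
t: 15.45
tool_pos: [0.5527, -0.0652, 0.1852]
orientation: [3.134, -0.22, 0.001]
force: [0.0, -0.1, 4.4]
opening: 0.0006
gripper_force: 2.1
```

Contact came at about z = 0.187 and the disc is sliding. At least 10 mm of travel is certain.

{"fn": "play_rows", "kwargs": {"increments": "0 0 1 0 1; 0 0 2 0 1; 0 0 2 0 1"}}

```text
t: 15.75
tool_pos: [0.5525, -0.0652, 0.1828]
orientation: [3.134, -0.22, 0.0]
force: [0.0, -0.5, 3.3]
opening: 0.0007
gripper_force: 2.1
```

{"fn": "play_rows", "kwargs": {"increments": "0 0 1 0 1; 0 0 2 0 1; 0 0 2 0 1"}}

```text
t: 16.05
tool_pos: [0.5525, -0.0652, 0.1808]
orientation: [3.134, -0.22, 0.0]
force: [1.0, 0.3, 4.6]
opening: 0.0006
gripper_force: 2.2
```

{"fn": "play_rows", "kwargs": {"increments": "0 0 0.5 0 1; 0 0 1 0 1; 0 0 1 0 1"}}

```text
t: 16.35
tool_pos: [0.5526, -0.0652, 0.18]
orientation: [3.134, -0.22, 0.0]
force: [1.0, -0.2, 5.0]
opening: 0.0007
gripper_force: 2.4
```

Now 1 mm per call, watching the force.

{"fn": "play_rows", "kwargs": {"increments": "0 0 0.5 0 1; 0 0 1 0 1; 0 0 1 0 1"}}

```text
t: 16.65
tool_pos: [0.5526, -0.0652, 0.179]
orientation: [3.134, -0.22, 0.001]
force: [1.3, 0.0, 5.1]
opening: 0.0007
gripper_force: 2.4
```

{"fn": "play_rows", "kwargs": {"increments": "0 0 0.3 0 1; 0 0 0.7 0 1; 0 0 0.7 0 1"}}

```text
t: 16.95
tool_pos: [0.5526, -0.0652, 0.1784]
orientation: [3.134, -0.22, 0.001]
force: [1.6, 0.2, 5.6]
opening: 0.0005
gripper_force: 2.5
```

{"fn": "play_rows", "kwargs": {"increments": "0 0 0.5 0 1; 0 0 1 0 1; 0 0 1 0 1"}}

```text
t: 17.25
tool_pos: [0.5527, -0.0652, 0.1774]
orientation: [3.134, -0.22, 0.001]
force: [1.1, -0.2, 5.0]
opening: 0.0009
gripper_force: 2.5
```

{"fn": "play_rows", "kwargs": {"increments": "0 0 0.5 0 1; 0 0 1 0 1; 0 0 1 0 1"}}

```text
t: 17.55
tool_pos: [0.5527, -0.0652, 0.1764]
orientation: [3.134, -0.22, 0.001]
force: [0.4, -1.3, 4.7]
opening: 0.0007
gripper_force: 2.6
```

{"fn": "play_rows", "kwargs": {"increments": "0 0 0.5 0 1; 0 0 1 0 1; 0 0 1 0 1"}}

```text
t: 17.85
tool_pos: [0.5529, -0.0653, 0.1757]
orientation: [3.134, -0.22, 0.002]
force: [0.1, -0.4, 6.3]
opening: 0.0005
gripper_force: 3.1
```

{"fn": "play_rows", "kwargs": {"increments": "0 0 0.3 0 1; 0 0 0.6 0 1; 0 0 0.6 0 1"}}

```text
t: 18.15
tool_pos: [0.553, -0.0653, 0.1754]
orientation: [3.134, -0.22, 0.002]
force: [0.8, -0.3, 8.7]
opening: 0.0004
gripper_force: 3.9
```

The ring is felt.

{"fn": "play_rows", "kwargs": {"increments": "0 0 0.3 0 1; 0 0 0.6 0 1; 0 0 0.6 0 1"}}

```text
t: 18.45
tool_pos: [0.5532, -0.0653, 0.1752]
orientation: [3.134, -0.22, 0.003]
force: [0.1, -0.6, 9.2]
opening: 0.0006
gripper_force: 4.6
```

{"fn": "play_rows", "kwargs": {"increments": "0 0 0.4 0 1; 0 0 0.8 0 1; 0 0 0.8 0 1"}}

```text
t: 18.75
tool_pos: [0.5535, -0.0654, 0.1748]
orientation: [3.133, -0.22, 0.004]
force: [-0.6, -0.9, 10.5]
opening: 0.0005
gripper_force: 5.6
```

{"fn": "play_rows", "kwargs": {"increments": "0 0 0.5 0 1; 0 0 1.0 0 1; 0 0 1.0 0 1"}}

```text
t: 19.05
tool_pos: [0.554, -0.0654, 0.1745]
orientation: [3.133, -0.22, 0.006]
force: [-0.3, 0.1, 14.2]
opening: 0.0008
gripper_force: 6.9
```

A firm push of about 14 N. I'll hold it briefly and read the force, then withdraw straight up.

{"fn": "play_rows", "kwargs": {"increments": "0 0 0.2 0 1; 0 0 0.2 0 1; 0 0 0.2 0 1; 0 0 0.2 0 1"}}

```text
t: 19.45
tool_pos: [0.554, -0.0655, 0.1744]
orientation: [3.133, -0.22, 0.007]
force: [0.1, -0.1, 13.9]
opening: 0.0004
gripper_force: 7.1
```

{"fn": "play_rows", "kwargs": {"increments": "0 0 -2 0 1; 0 0 -5 0 1; 0 0 -15 0 1; 0 0 -35 0 1; 0 0 -55 0 1; 0 0 -70 0 1; 0 0 -70 0 1; 0 0 -70 0 1"}}

```text
t: 20.25
tool_pos: [0.5524, -0.0652, 0.2417]
orientation: [-3.134, 0.22, 0.0]
force: [0.0, 0.5, -0.7]
opening: 0.0008
gripper_force: 0.0
```

```bash
python3 - <<'E'
from h import *
im=robot.read_camera("wrist"); s,t,R=pose(); print(t,s["force"])
i2=robot.read_camera("scene"); u=proj("scene",[.5555,-.066,.13])[0].astype(int)
w=proj("wrist",[.5535,-.066,.175])[0].astype(int)
f=lambda a,u:cv2.resize(a[max(u[1]-40,0):u[1]+40,u[0]-40:u[0]+40],(400,400),interpolation=2)
cv2.imwrite("pics/w8.png",np.hstack([f(im,w),f(i2,u)]))
E
```

```text
[ 0.55202314 -0.06506351  0.24091064] [ 0.14045467 -1.17470576 -0.69008767]
```

View pics/w8.png

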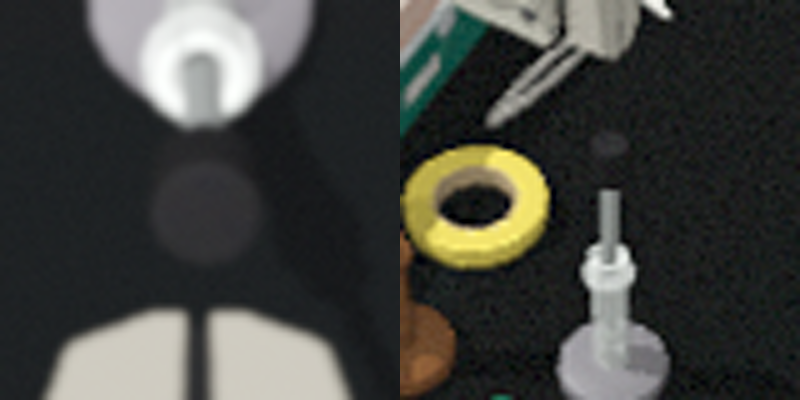

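The rod stands upright in the column, about 13 mm lower than before, and the gripper is clear. Handing in.

```bash
python3 -c "
from plant import robot
print(robot.close_job())"
```

```text
the job is handed in; nothing more can be done
None
```

I handed the job in at about 20 s: the disc was pushed down about 12 mm until I felt the support ring, then pressed with about 14 N (highest reading 14.2 N), and the rod stands free in the clear column.

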